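# Ease open the spring-lid slide case beside the microscope

### The job

Open the case of microscope slides, the wide, low one of the two dark cases on the bench: press the round push button on its lid all the way in to free the catch, and keep the fingertips on the lid as its spring lifts it, letting it rise slowly instead of snapping open. Leave it standing fully open by itself, and keep the other, narrow and taller case shut.

Things in the scene. Friction and masses are not known exactly. Their poses are not given: they have to be found in the camera images.
- slide_button_top (a point): Centre of the top of the slide case's push button: a pale grey disc, 28 mm across, in a black ring on the lid, 30 mm from the lid's free edge and half-way along its width. With the lid shut its top is 60 mm above the bench, 8 mm proud of the lid. It goes straight in by 6 mm at 3 to 4 N, frees the catch when about 4 mm in, stays in, and rises with the lid. Axes as slide_hinge.
- slide_hinge (a point): Middle of the slide case's hinge line, 42 mm above the bench at the lid's underside. Axes turn with the lid: y along the hinge; lid shut: z up, -x level towards the button (100 mm away) and the free edge (130 mm), the side facing the robot within about 25 degrees. The case is dark grey plastic, 130 mm deep, 180 wide along the hinge, 52 high when shut; it cannot shift.
- slide_lid (a joint): Opening angle of the slide case's 10 mm thick lid, rad: 0 shut, 1.1 (63 degrees) fully open at its stop. The free edge swings up and back towards the hinge side. Once freed, a spring drives it up, pushing a fingertip at the button with about 2.5 N at first, less as it opens, and holds it open at the stop. Not held back, it snaps up at over 5 rad/s.
- lens_lid (a joint): Opening angle of the lid of the other case, rad, 0 shut: same dark plastic and same kind of button, 130 mm deep but only 95 mm wide along its hinge, and taller (75 mm). To be left shut.

How it is judged:
By the outcome, as a careful person would: the job done as asked, in the order asked, and still so for the second after the job is handed in, with the robot touching nothing.
It also fails if it takes over 35 s, if anything falls off the work surface, if the arm or the gripper's body presses on something with over 40 N, if the wrist force passes 120 N, or if a joint passes its speed limit or range.

### The arm

A 7-joint arm with a two-finger parallel gripper is mounted at the origin on the work surface. World frame = base frame: x ahead of the robot, y to its left, z up, the work surface at z = 0. Lengths are in m, angles in rad, forces in N, time in s.
With the tool pointing down it reaches from about 0.4 to 0.85 m from the base axis. Payload 10.4 kg.
Tool frame: the origin (TCP) lies between the finger pads; the fingertips stand ahead of it and the grasp point (between the pads) lies 5 mm behind it (arm.nose_length is the z of the fingertips in the tool frame, in m); z points along the fingers, y is the line along which they close (so a half turn about z gives the same grasp; the last joint's range is limited). The gripper opens to 87 mm and grips with 3 to 60 N. Pads are 19 mm wide; open, the fingers measure 117 mm over their backs; the gripper's body (75 mm by 190 mm) begins 51 mm behind the grasp point.
Start: joints at [-1.368, 0.332, -0.065, 1.46, 0.022, 1.35, -0.088], TCP at [0.14, 0.609, 0.237] pointing down, gripper open.
Joint ranges: [-2.6, 2.6], [-0.5, 2.12], [-1.47, 1.34], [0.16, 2.42], [-1.27, 4.41], [0.06, 2.06], [-2.6, 2.6]. Speed limits (rad/s): [2.22, 2.22, 2.79, 2.79, 3.14, 3.14, 3.14].

### API

Orientations are given as a unit quaternion [x, y, z, w].
In Python, from workcell import read_state, snapshot, workorder, boxes_of, tip_of, arm gives the robot as it stands.
- The arm moves only by the tool carry_out, never from a script. Its argument "moves" is a list of rows, each a list of 7 numbers: the shift along the tool's x, y, z in cm, then the turn, a rotation vector about the tool's x, y, z in rad, then the opening, from -1 (shut) to 1 (fully open). In form: [[dx, dy, dz, ax, ay, az, jaw], ...]. A call has 1 to 12 rows; each row is the pose to reach, as a shift and turn from the pose commanded when the call began, along the tool's axes at that moment; what a row does not reach only later rows make up. A row lasts 1/8 s, in which the tool goes at most 62.5 mm and 10.7 degrees, less where a joint would pass 70% of its speed; a pose out of reach is approached as far as the arm can. A call with a gripper value outside its range is refused whole. The fingers move at their own pace and stop on an object; "newtons" is the grip in N (left out, the last holds). Time passes only in rows, so rows that repeat a pose let the fingers close. It gives the time, the measured TCP pose, the force, the opening and the grip force at its end, in the units of the state.
- read_state(): the state, without advancing time (a new reading comes with each control period).
- snapshot(name): name is "scene" or "side" or "wrist"; returns a dict with "frame" (400x640x3 uint8, red, green, blue), "vertical_fov" (degrees; the focal length in pixels is half the picture's height over the tangent of half this angle, whatever the lens; pixels are square), "cx", "cy" (the principal point, pixels), "k1" (the pictures are not rectified: a ray, as slopes to the right and down, at radius r is drawn at 1 + k1 r^2 times it, then the intrinsics apply), "eye" and "rotation" of the camera in the world. Camera axes: x right, y down, z forward; pixel columns grow to the right and rows downward; lengths in m; the calibration is good to about 2 mm. A picture is of the moment at which its call begins. There is no depth.
- workorder.close_job(): hands the job in; it is judged then, once.
Trained networks look in a picture, given as the dict that the camera call returned (one of the last four; its "shot" number tells which), for a name from the list of things; names that differ only in an ending like _2 or _b are one class to them, and where a whole thing is asked for, a point or a joint stands for the part that bears it (a point fixed in the world has none). Each returns a list of dicts, best first, with "conf" (0 to 1); they miss things now and then, are a little off and sometimes report something else, mostly with a low value. They report only what shows in the picture. A call takes as long as a camera call.
- boxes_of(picture, target): "rect" ([centre column, centre row, width, height] in pixels, round what is visible of it).
- tip_of(picture, target): "position" ([column, row] in pixels: a listed point, or the origin of a listed thing).
The state is a dict: "clock": time; "q": joint angles; "joint_vel": joint speeds; "effort": joint torques, N m; "tool_pos": TCP position; "ee_rot": TCP orientation; "wrist_force": force on the tool from outside, world axes, zero at the start; "torque": the same for the moment, N m; "gripper_width": opening from 0.0 (shut) to 1.0 (fully open); "gripper_force": force on a finger pad.
Only numpy, scipy, OpenCV 4.12 (cv2) and the standard library are available. Lean on these libraries where they do the work, as an engineer would, in place of code of your own. Each camera call takes 0.05 s, during which the arm holds its last target. There are 200 camera calls.

## Working session

There is one attempt and no reset: what is moved stays moved. The work goes in short steps, Python scripts to look and compute and a tool call to move; the robot and the scene stay as the last step left them, time stands still between calls to the robot, and variables do not carry over. Pictures are saved under pics/ and viewed, at most 10 in all, crops included, and the job is handed in when it is done.

Besides the shell and the picture viewer there is one more tool, called after "Call:" by a JSON object that holds its "name" and its "arguments", one argument or row to a line. carry_out: Moves the arm, as the interface text tells. Its arguments: {"type":"object","properties":{"moves":{"type":"array","items":{"type":"array","items":{"type":"number"}}},"newtons":{"type":"number"}},"required":["moves"]}

```bash
mkdir -p pics
cat > h.py <<'E'
import numpy as np, cv2
from scipy.spatial.transform import Rotation as R
from workcell import *
def K(p):
    f=p["frame"].shape[0]/2/np.tan(np.radians(p["vertical_fov"])/2)
    return np.array([[f,0,p["cx"]],[0,f,p["cy"]],[0,0,1.]]), np.array([p["k1"],0,0,0,0.])
def rot(p):
    r=np.array(p["rotation"],float)
    return r if r.shape==(3,3) else R.from_quat(r).as_matrix()
def onz(p,px,z):
    k,d=K(p); u=cv2.undistortPoints(np.array([[px]],float),k,d)[0,0]
    v=rot(p)@np.array([u[0],u[1],1]); e=np.array(p["eye"]); return e+v*(z-e[2])/v[2]
def proj(p,X):
    k,d=K(p); r=rot(p).T
    return cv2.projectPoints(np.atleast_2d(X).astype(float),cv2.Rodrigues(r)[0],-r@np.array(p["eye"]),k,d)[0][:,0]
def save(p,n): cv2.imwrite(f"pics/{n}.png",p["frame"][:,:,::-1])
E
python3 - <<'E'
from h import *
np.set_printoptions(precision=4,suppress=True)
P={}
for n in("scene","side","wrist"):
    p=snapshot(n);P[n]=p;save(p,n+"1")
    if n=="scene":print(p["rotation"],p["k1"])
    print(n,p["eye"])
    for t,z in(("slide_button_top",.06),("slide_hinge",.042)):
        for d in tip_of(p,t)[:3]:print(t,d["conf"],d["position"],onz(p,d["position"],z))
    for t in("slide_lid","lens_lid"):
        for d in boxes_of(p,t)[:2]:print(t,d["conf"],d["rect"])
cv2.imwrite("pics/both.png",np.hstack([cv2.resize(P[n]["frame"],(400,250)) if 0 else P[n]["frame"] for n in("scene",)])[:,:,::-1])
s=read_state();print(s,arm.nose_length,[a for a in dir(arm) if a[0]!='_'])
E
```

```text
[ 0.5588  0.7334 -0.3069 -0.236 ] -0.09557808136315521
scene [1.0279 0.1147 0.6062]
slide_button_top 0.53 [258.4, 181.7] [ 0.4833 -0.1713  0.06  ]
slide_hinge 0.97 [251.2, 223.4] [ 0.5815 -0.1489  0.042 ]
slide_lid 0.76 [252.9, 197.6, 96.8, 49.5]
lens_lid 0.94 [412.3, 225.1, 71.8, 65.3]
side [ 0.3514 -0.4901  0.4677]
slide_button_top 0.75 [324.9, 309.1] [ 0.483  -0.1697  0.06  ]
slide_hinge 0.84 [388.3, 284.2] [ 0.5851 -0.1457  0.042 ]
lens_lid 0.82 [278.3, 168.0, 76.8, 28.6]
wrist [0.0628 0.6272 0.3849]
{'clock': 0.75, 'q': array([-1.3676,  0.3322, -0.0647,  1.4601,  0.0216,  1.3499, -0.0885]), 'joint_vel': array([ 0.0012, -0.0003, -0.0002,  0.0002, -0.0014, -0.0001, -0.0024]), 'effort': array([ -0.0002, -62.294 ,   0.0246, -39.0097,  -0.0613,   0.0314,
         0.    ]), 'tool_pos': array([0.1399, 0.6092, 0.2366]), 'ee_rot': array([ 0.1126,  0.9936,  0.    , -0.    ]), 'wrist_force': array([ 0.521 , -0.2677, -0.0652]), 'torque': array([-0.0204,  0.0252,  0.017 ]), 'gripper_force': 0.0, 'gripper_width': 0.9992582238958938} 0.014 ['IKError', 'nose_length']
```

View pics/scene1.png

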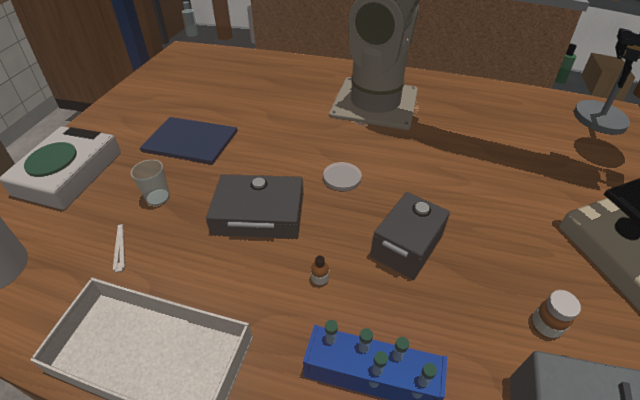

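View pics/side1.png

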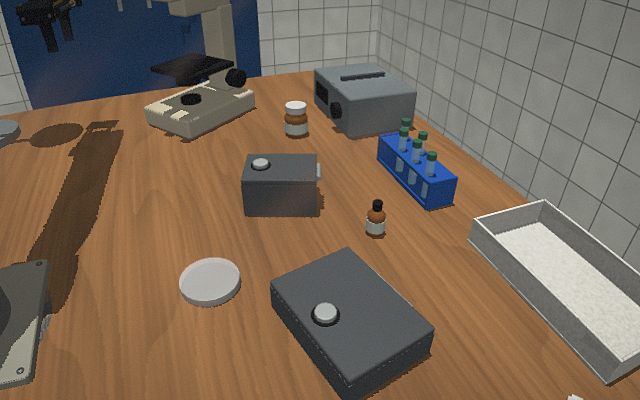

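The scene picture shows the wide slide case with its button at about (259,183) and its hinge edge at row 223. The narrow case's button is at (422,209). In the side picture the slide button is at (325,313) and the narrow case is at (280,185). Both views put the button at (0.483, -0.170), so I'll work out the approach from there.

```bash
cat >> h.py <<'E'
def Rt(yaw,tilt=0):
    # tool x along hinge +x (yaw), y = -hinge y, z down; tilt leans z back to the robot
    c,s=np.cos(yaw),np.sin(yaw)
    return R.from_matrix(np.array([[c,s,0],[s,-c,0],[0,0,-1.]]))*R.from_rotvec([0,-tilt,0])
def row(p0,r0,p,r):
    return np.r_[100*r0.inv().apply(np.array(p)-p0),(r0.inv()*r).as_rotvec()]
E
python3 - <<'E'
from h import *
np.set_printoptions(precision=3,suppress=True)
s=read_state();p0=s["tool_pos"];r0=R.from_quat(s["ee_rot"])
p=snapshot("scene");print(onz(p,(600,225),.0),onz(p,(560,225),0.05))
r=Rt(.23);print(r0.as_matrix(),(r0.inv()*r).as_rotvec())
for w in((.40,.42,.26),(.5,.12,.26),(.455,-.176,.24)): print(w,row(p0,r0,w,r))
E
```

```text
[0.355 0.564 0.   ] [0.432 0.442 0.05 ]
[[-0.975  0.224 -0.   ]
 [ 0.224  0.975  0.   ]
 [ 0.     0.    -1.   ]] [-0.    -0.     2.686]
(0.4, 0.42, 0.26) [-29.586 -12.613  -2.346  -0.     -0.      2.686]
(0.5, 0.12, 0.26) [-46.048 -39.613  -2.349  -0.     -0.      2.686]
(0.455, -0.176, 0.24) [-48.289 -69.47   -0.352  -0.     -0.      2.686]
```

Call:
{"name": "carry_out", "arguments": {
  "moves": [
    [-5.7,-20.2,-2.3,0,0,0,-1],
    [-5.7,-20.2,-2.3,0,0,0,-1],
    [-5.7,-20.2,-2.3,0,0,0.2,-1],
    [-5.7,-20.2,-2.3,0,0,0.4,-1],
    [-22.5,-26.5,-2.3,0,0,0.6,-1],
    [-22.5,-26.5,-2.3,0,0,0.8,-1],
    [-22.5,-26.5,-2.3,0,0,1.0,-1],
    [-36.3,-41.9,-2.3,0,0,1.2,-1],
    [-36.3,-41.9,-2.3,0,0,1.4,-1],
    [-36.3,-41.9,-2.3,0,0,1.6,-1],
    [-36.3,-41.9,-2.3,0,0,1.8,-1],
    [-36.3,-41.9,-2.3,0,0,1.9,-1]
  ],
  "newtons": 20
}}

```text
clock: 2.3
tool_pos: [0.4006, 0.1178, 0.2598]
ee_rot: [0.87, 0.493, 0.0, -0.0]
wrist_force: [0.2, 0.5, -0.3]
gripper_width: 0.004
gripper_force: 0.0
```

Run:
```python
from h import *
np.set_printoptions(precision=3,suppress=True)
s=read_state();p0=s["tool_pos"];r0=R.from_quat(s["ee_rot"]);print(p0,s["q"],s["clock"])
print(row(p0,r0,(.455,-.176,.24),Rt(.23)))
```

```text
[0.401 0.118 0.26 ] [-0.794 -0.179  0.357  1.946  0.063  1.363 -0.996] 2.3
[-22.411  19.765   1.96   -0.     -0.001   0.801]
```

Call:
{"name": "carry_out", "arguments": {
  "moves": [
    [-11,10,1,0,0,0.2,-1],
    [-22.4,19.8,2,0,0,0.4,-1],
    [-22.4,19.8,2,0,0,0.6,-1],
    [-22.4,19.8,2,0,0,0.8,-1],
    [-22.4,19.8,2,0,0,0.8,-1],
    [-22.4,19.8,2,0,0,0.8,-1]
  ]
}}

```text
clock: 3.05
tool_pos: [0.457, -0.1777, 0.2395]
ee_rot: [0.993, 0.117, -0.0, 0.001]
wrist_force: [0.7, 0.7, 0.5]
gripper_width: 0.01
gripper_force: 0.0
```

Run:
```python
from h import *
np.set_printoptions(precision=4,suppress=True)
s=read_state();print(s["tool_pos"],s["ee_rot"],s["q"],s["wrist_force"],s["clock"])
p=snapshot("wrist");save(p,"w2");print(p["eye"])
for t,z in(("slide_button_top",.06),("slide_hinge",.042)):
    for d in tip_of(p,t)[:3]:print(t,d["conf"],d["position"],onz(p,d["position"],z))
```

```text
[ 0.457  -0.1777  0.2395] [ 0.9932  0.1167 -0.0001  0.0007] [-0.4615  0.0034  0.7518  1.8356 -0.0009  1.3031 -1.0464] [0.6762 0.7364 0.5076] 3.05
[ 0.5339 -0.1588  0.3879]
slide_hinge 0.87 [323.1, 48.2] [ 0.58   -0.1497  0.042 ]
```

View pics/w2.png

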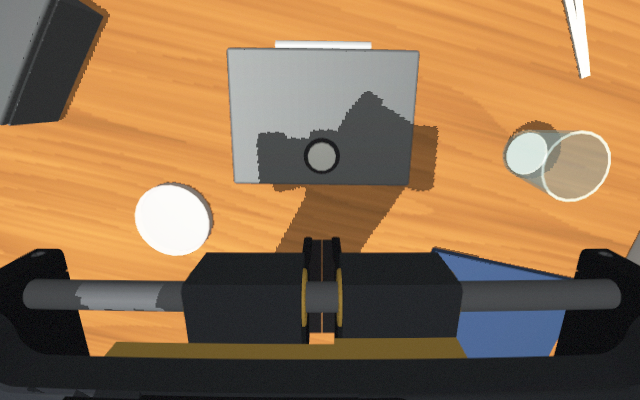

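The wrist view shows the button at (322,156). The lid's front edge runs (235,184)–(409,184) and its rear edge (228,48)–(418,51).

Run:
```python
from h import *
np.set_printoptions(precision=4,suppress=True)
s=read_state();p0=s["tool_pos"];r0=R.from_quat(s["ee_rot"])
p=snapshot("wrist")
b=onz(p,(322,155.5),.06)
C=[onz(p,c,.052) for c in((235,184),(409,184),(418,51),(228,48))]
a=C[1]-C[0];c=C[2]-C[3];print(b,np.array(C),[np.degrees(np.arctan2(v[0],-v[1])) for v in (a,c)],np.linalg.norm(a),np.linalg.norm(c))
print("mid front",(C[0]+C[1])/2,"rear",(C[2]+C[3])/2)
m=(C[2]+C[3]-C[0]-C[1])/2;yaw=np.arctan2(m[1],m[0]);print("yaw",np.degrees(yaw))
yaw=.22
for z in(.09,.076):print(row(p0,r0,(.484,-.1705,z),Rt(yaw)))
```

```text
[ 0.4835 -0.1665  0.06  ] [[ 0.4324 -0.0873  0.052 ]
 [ 0.4753 -0.2604  0.052 ]
 [ 0.5982 -0.2295  0.052 ]
 [ 0.5585 -0.0584  0.052 ]] [np.float64(13.940956705140673), np.float64(13.078191375091262)] 0.1783726614496562 0.17563409782736641
mid front [ 0.4539 -0.1738  0.052 ] rear [ 0.5784 -0.144   0.052 ]
yaw 13.491584956970936
[ 2.6277  0.4018 14.9452 -0.0005  0.0001  0.022 ]
[ 2.6277  0.4025 16.3452 -0.0005  0.0001  0.022 ]
```

I'll check in free air whether the tool can lean fully back at the end pose.

Call:
{"name": "carry_out", "arguments": {
  "moves": [
    [5,0.4,2,0,-0.18,0,-1],
    [10.5,0.4,4,0,-0.36,0,-1],
    [10.5,0.4,4,0,-0.54,0,-1],
    [10.5,0.4,4,0,-0.72,0,-1],
    [10.5,0.4,4,0,-0.9,0,-1],
    [10.5,0.4,4,0,-1.1,0,-1],
    [10.5,0.4,4,0,-1.1,0,-1]
  ]
}}

```text
clock: 4.12
tool_pos: [0.5645, -0.1415, 0.2203]
ee_rot: [0.899, 0.124, -0.408, 0.105]
wrist_force: [-0.4, -1.8, -3.3]
gripper_width: 0.009
gripper_force: 0.0
```

Run:
```python
from h import *
np.set_printoptions(precision=4,suppress=True)
s=read_state();p0=s["tool_pos"];r0=R.from_quat(s["ee_rot"]);print(p0,s["q"],(Rt(.235).inv()*r0).as_rotvec())
for z in(.14,.09):print(row(p0,r0,(.484,-.169,z),Rt(.235)))
```

```text
[ 0.5645 -0.1415  0.2203] [-0.3582  0.9296  0.7359  1.0358 -0.026   2.0448 -0.9434] [-0.1168 -0.8614 -0.0366]
[ 0.5868 -0.5813 11.6706  0.1168  0.8614  0.0366]
[ 4.3805 -1.0203 14.8978  0.1168  0.8614  0.0366]
```

Call:
{"name": "carry_out", "arguments": {
  "moves": [
    [0,0,-2,0.02,0.18,0.0,-1],
    [0,0,0,0.05,0.36,0.01,-1],
    [0.3,-0.3,5,0.07,0.54,0.02,-1],
    [0.6,-0.6,10,0.1,0.72,0.03,-1],
    [0.6,-0.6,11.7,0.12,0.86,0.04,-1],
    [0.6,-0.6,11.7,0.12,0.86,0.04,-1],
    [0.6,-0.6,11.7,0.12,0.86,0.04,-1]
  ]
}}

```text
clock: 5.0
tool_pos: [0.488, -0.1592, 0.1412]
ee_rot: [0.992, 0.122, 0.007, -0.013]
wrist_force: [1.3, 1.3, 0.8]
gripper_width: 0.008
gripper_force: 0.0
```

Run:
```python
from h import *
np.set_printoptions(precision=4,suppress=True)
s=read_state();p0=s["tool_pos"];r0=R.from_quat(s["ee_rot"]);print(p0,s["q"],(Rt(.235).inv()*r0).as_rotvec(),s["wrist_force"])
for z in(.09,.080):print(row(p0,r0,(.484,-.169,z),Rt(.235)))
for n in("scene","side"):
    p=snapshot(n);save(p,n+"3")
    print(n,proj(p,[p0+r0.apply([0,0,.014])])[0])
    for t,z in(("slide_button_top",.06),("slide_hinge",.042)):
        for d in tip_of(p,t)[:2]:print(t,d["conf"],d["position"],onz(p,d["position"],z))
a=cv2.imread("pics/side3.png")[130:400,180:500];b=cv2.imread("pics/scene3.png")[60:330,120:440]
cv2.imwrite("pics/c3.png",np.hstack([a,b]))
```

```text
[ 0.488  -0.1592  0.1412] [-0.4437  0.1934  0.7681  1.907  -0.1835  1.1007 -0.9274] [ 0.0247  0.0163 -0.0096] [1.3098 1.3426 0.8134]
[-0.712   0.9816  5.0901 -0.0247 -0.0163  0.0096]
[-0.7284  1.0062  6.0897 -0.0247 -0.0163  0.0096]
scene [259.6177 159.0612]
slide_button_top 0.57 [259.0, 182.4] [ 0.485  -0.1693  0.06  ]
slide_hinge 0.71 [251.2, 220.6] [ 0.5747 -0.1517  0.042 ]
side [326.4714 262.1696]
slide_button_top 0.92 [325.9, 309.7] [ 0.4838 -0.171   0.06  ]
slide_hinge 0.82 [387.9, 286.5] [ 0.5826 -0.1493  0.042 ]
```

View pics/c3.png

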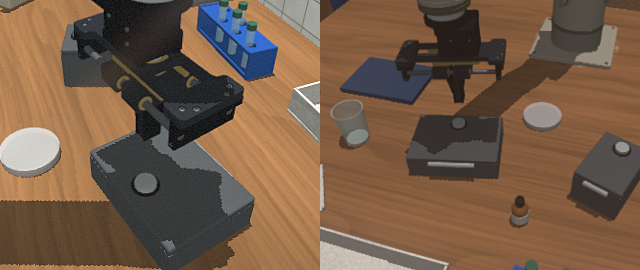

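The pictures show the closed fingertips standing just above the slide case's button, so I'll go down to 6 mm above it.

Call:
{"name": "carry_out", "arguments": {
  "moves": [
    [-0.7,1.0,3,-0.025,-0.016,0.01,-1],
    [-0.7,1.0,5,-0.025,-0.016,0.01,-1],
    [-0.7,1.0,6.1,-0.025,-0.016,0.01,-1],
    [-0.7,1.0,6.1,-0.025,-0.016,0.01,-1],
    [-0.7,1.0,6.1,-0.025,-0.016,0.01,-1],
    [-0.7,1.0,6.1,-0.025,-0.016,0.01,-1]
  ]
}}

```text
clock: 6.05
tool_pos: [0.4836, -0.1704, 0.0797]
ee_rot: [0.993, 0.116, 0.0, 0.0]
wrist_force: [0.3, -0.8, 0.0]
gripper_width: 0.005
gripper_force: 0.0
```

Run:
```python
from h import *
np.set_printoptions(precision=4,suppress=True)
s=read_state();p0=s["tool_pos"];r0=R.from_quat(s["ee_rot"]);print(p0,(Rt(.235).inv()*r0).as_rotvec(),s["wrist_force"],s["gripper_width"])
print(row(p0,r0,(.484,-.1695,.074),Rt(.235)))
```

```text
[ 0.4836 -0.1704  0.0797] [-0.0009  0.0004  0.0031] [ 0.2648 -0.837   0.0135] 0.004678719203389094
[ 0.0594 -0.083   0.5745  0.0009 -0.0004 -0.0031]
```

Call:
{"name": "carry_out", "arguments": {
  "moves": [
    [0,0,0.4,0,0,0,-1],
    [0,0,0.55,0,0,0,-1],
    [0,0,0.65,0,0,0,-1],
    [0,0,0.75,0,0,0,-1],
    [0,0,0.85,0,0,0,-1],
    [0,0,0.95,0,0,0,-1],
    [0,0,1.05,0,0,0,-1],
    [0,0,1.1,0,0,0,-1],
    [0,0,1.15,0,0,0,-1],
    [0,0,1.2,0,0,0,-1],
    [0,0,1.2,0,0,0,-1]
  ]
}}

```text
clock: 7.42
tool_pos: [0.4833, -0.1704, 0.0676]
ee_rot: [0.993, 0.116, -0.0, 0.0]
wrist_force: [-1.8, 1.6, 12.7]
gripper_width: 0.005
gripper_force: 6.4
```

The button has bottomed out: 12.7 N, 6 mm in. Next I'll work out the slow arc that follows the lid up.

Run:
```python
from h import *
np.set_printoptions(precision=2,suppress=True)
w=.0095
def pose(t):
    f=.5*t; d=t-f
    ex=np.array([np.cos(t),-np.sin(t)]); n=np.array([np.sin(t),np.cos(t)])
    tip=-.1*ex+.012*n+n*w*np.sin(d)          # tip centre
    z=np.array([-np.sin(f),-np.cos(f)])
    return tip-.014*z,f
for a in (0,10,20):
    p0,f0=pose(.04*a); x=np.array([np.cos(f0),-np.sin(f0)]); z=np.array([-np.sin(f0),-np.cos(f0)])
    print(a)
    for k in range(a+1,a+11):
        p,f=pose(.04*k); d=100*(p-p0); print([round(float(d@x),2),0,round(float(d@z),2),0,round(-(f-f0),2),0,-1],end=", ")
    print()
```

```text
0
[0.08, 0, -0.42, 0, -0.02, 0, -1], [0.19, 0, -0.83, 0, -0.04, 0, -1], [0.31, 0, -1.24, 0, -0.06, 0, -1], [0.44, 0, -1.65, 0, -0.08, 0, -1], [0.6, 0, -2.05, 0, -0.1, 0, -1], [0.77, 0, -2.44, 0, -0.12, 0, -1], [0.95, 0, -2.83, 0, -0.14, 0, -1], [1.16, 0, -3.21, 0, -0.16, 0, -1], [1.37, 0, -3.58, 0, -0.18, 0, -1], [1.61, 0, -3.95, 0, -0.2, 0, -1], 
10
[0.17, 0, -0.4, 0, -0.02, 0, -1], [0.36, 0, -0.78, 0, -0.04, 0, -1], [0.57, 0, -1.17, 0, -0.06, 0, -1], [0.79, 0, -1.54, 0, -0.08, 0, -1], [1.03, 0, -1.9, 0, -0.1, 0, -1], [1.28, 0, -2.26, 0, -0.12, 0, -1], [1.55, 0, -2.6, 0, -0.14, 0, -1], [1.83, 0, -2.93, 0, -0.16, 0, -1], [2.13, 0, -3.26, 0, -0.18, 0, -1], [2.44, 0, -3.57, 0, -0.2, 0, -1], 
20
[0.26, 0, -0.36, 0, -0.02, 0, -1], [0.53, 0, -0.7, 0, -0.04, 0, -1], [0.81, 0, -1.03, 0, -0.06, 0, -1], [1.11, 0, -1.36, 0, -0.08, 0, -1], [1.42, 0, -1.67, 0, -0.1, 0, -1], [1.74, 0, -1.96, 0, -0.12, 0, -1], [2.08, 0, -2.25, 0, -0.14, 0, -1], [2.43, 0, -2.52, 0, -0.16, 0, -1], [2.79, 0, -2.77, 0, -0.18, 0, -1], [3.16, 0, -3.02, 0, -0.2, 0, -1],
```

Call:
{"name": "carry_out", "arguments": {
  "moves": [
    [0.04,0,-0.2,0,-0.01,0,-1],
    [0.08,0,-0.42,0,-0.02,0,-1],
    [0.19,0,-0.83,0,-0.04,0,-1],
    [0.31,0,-1.24,0,-0.06,0,-1],
    [0.44,0,-1.65,0,-0.08,0,-1],
    [0.6,0,-2.05,0,-0.1,0,-1],
    [0.77,0,-2.44,0,-0.12,0,-1],
    [0.95,0,-2.83,0,-0.14,0,-1],
    [1.16,0,-3.21,0,-0.16,0,-1],
    [1.37,0,-3.58,0,-0.18,0,-1],
    [1.61,0,-3.95,0,-0.2,0,-1]
  ]
}}

```text
clock: 8.8
tool_pos: [0.499, -0.1666, 0.1068]
ee_rot: [0.988, 0.115, -0.1, 0.012]
wrist_force: [0.1, -0.3, 2.9]
gripper_width: 0.006
gripper_force: 0.8
```

Run:
```python
from h import *
s=read_state();print(s["tool_pos"],s["q"],(Rt(.235).inv()*R.from_quat(s["ee_rot"])).as_rotvec(),s["wrist_force"])
p=snapshot("side");save(p,"s4");q=snapshot("scene")
cv2.imwrite("pics/c4.png",np.hstack([p["frame"][130:400,180:500],q["frame"][60:330,120:440]])[:,:,::-1])
```

```text
[ 0.49895188 -0.16656039  0.10676402] [-0.41644763  0.43756685  0.74752668  1.76133827 -0.19953988  1.23462052
 -0.9476246 ] [-0.00037977 -0.20213258  0.00308854] [ 0.12290194 -0.32391023  2.86478751]
```

View pics/c4.png

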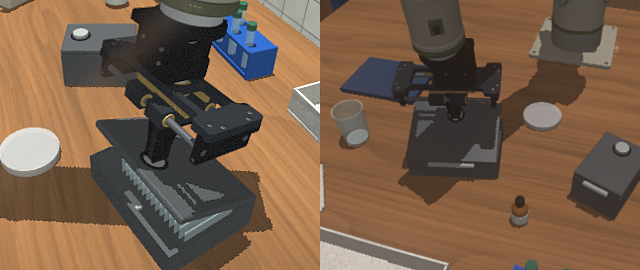

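The lid is about 0.4 rad open and pressing on the fingertips, with the slides visible inside, so I'll carry on.

Call:
{"name": "carry_out", "arguments": {
  "moves": [
    [0.17,0,-0.4,0,-0.02,0,-1],
    [0.36,0,-0.78,0,-0.04,0,-1],
    [0.57,0,-1.17,0,-0.06,0,-1],
    [0.79,0,-1.54,0,-0.08,0,-1],
    [1.03,0,-1.9,0,-0.1,0,-1],
    [1.28,0,-2.26,0,-0.12,0,-1],
    [1.55,0,-2.6,0,-0.14,0,-1],
    [1.83,0,-2.93,0,-0.16,0,-1],
    [2.13,0,-3.26,0,-0.18,0,-1],
    [2.44,0,-3.57,0,-0.2,0,-1]
  ]
}}

```text
clock: 10.15
tool_pos: [0.5292, -0.1594, 0.1368]
ee_rot: [0.973, 0.113, -0.198, 0.023]
wrist_force: [1.1, -0.6, 0.0]
gripper_width: 0.003
gripper_force: 0.4
```

Run:
```python
from h import *
s=read_state();print(s["tool_pos"],s["q"],(Rt(.235).inv()*R.from_quat(s["ee_rot"])).as_rotvec(),s["wrist_force"])
p=snapshot("side");q=snapshot("scene")
cv2.imwrite("pics/c5.png",np.hstack([p["frame"][130:400,180:500],q["frame"][60:330,120:440]])[:,:,::-1])
```

```text
[ 0.52921572 -0.1593813   0.13677859] [-0.38249899  0.61656893  0.72809357  1.50707999 -0.1887787   1.51027386
 -0.97556587] [-2.81452734e-05 -4.02164115e-01  3.12861023e-03] [ 1.12500897 -0.59042162  0.04536866]
```

View pics/c5.png

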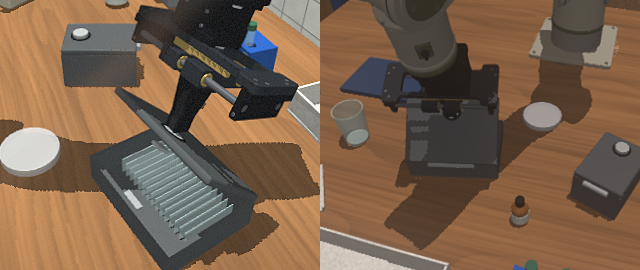

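The lid is about 0.8 rad open and still against the fingertips. This call takes it to the stop and slightly past.

Call:
{"name": "carry_out", "arguments": {
  "moves": [
    [0.26,0,-0.36,0,-0.02,0,-1],
    [0.53,0,-0.7,0,-0.04,0,-1],
    [0.81,0,-1.03,0,-0.06,0,-1],
    [1.11,0,-1.36,0,-0.08,0,-1],
    [1.42,0,-1.67,0,-0.1,0,-1],
    [1.74,0,-1.96,0,-0.12,0,-1],
    [2.08,0,-2.25,0,-0.14,0,-1],
    [2.43,0,-2.52,0,-0.16,0,-1],
    [2.79,0,-2.77,0,-0.18,0,-1],
    [3.16,0,-3.02,0,-0.2,0,-1]
  ]
}}

```text
clock: 11.5
tool_pos: [0.569, -0.1499, 0.1521]
ee_rot: [0.949, 0.11, -0.295, 0.035]
wrist_force: [-0.2, -0.6, -0.2]
gripper_width: 0.005
gripper_force: 0.0
```

Run:
```python
from h import *
s=read_state();p0=s["tool_pos"];r0=R.from_quat(s["ee_rot"]);print(p0,s["q"],(Rt(.235).inv()*r0).as_rotvec(),s["wrist_force"])
p=snapshot("side");q=snapshot("scene")
cv2.imwrite("pics/c6.png",np.hstack([p["frame"][130:400,180:500],q["frame"][60:330,120:440]])[:,:,::-1])
print(row(p0,r0,p0+[.04,.01,.02],r0),row(p0,r0,p0+[.06,.014,.15],r0))
```

```text
[ 0.56900732 -0.14993541  0.15209539] [-0.31629076  0.82970007  0.70014937  1.20982755 -0.18749488  1.78212475
 -0.98831979] [ 3.23416612e-04 -6.02262786e-01  3.13453389e-03] [-0.22143753 -0.55297218 -0.24999464]
[ 2.26434741 -0.05246488 -3.98371413  0.          0.          0.        ] [ -3.42048616   0.02596252 -15.85117031   0.           0.
   0.        ]
```

View pics/c6.png

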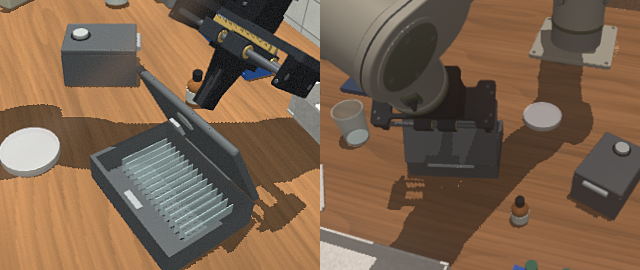

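The lid stands at its stop and the fingertips have come off it. I'll back away up and to the rear.

Call:
{"name": "carry_out", "arguments": {
  "moves": [
    [1.1,0,-2,0,0,0,-1],
    [2.3,0,-4,0,0,0,-1],
    [1.5,0,-7,0,0,0,-1],
    [0,0,-11,0,0,0,-1],
    [-1,0,-14,0,0,0,-1],
    [-1,0,-14,0,0,0,-1],
    [-1,0,-14,0,0,0,-1]
  ]
}}

```text
clock: 12.48
tool_pos: [0.6282, -0.1343, 0.264]
ee_rot: [0.95, 0.112, -0.288, 0.037]
wrist_force: [0.1, -0.3, -0.8]
gripper_width: 0.006
gripper_force: 0.0
```

Run:
```python
from h import *
s=read_state();print(s["tool_pos"],s["wrist_force"])
p=snapshot("side");q=snapshot("scene")
cv2.imwrite("pics/c7.png",np.hstack([p["frame"][130:400,180:500],q["frame"][60:330,120:440]])[:,:,::-1])
h=np.array([.581,-.1475,.042]);ex=np.array([.972,.233,0]);ey=np.array([-.233,.972,0])
for t in(1.0,1.1):print(t,[(proj(p,h+y*ey-.13*np.cos(t)*ex+.13*np.sin(t)*np.array([0,0,1]))[0]-[180,130]).round() for y in(-.09,.09)])
```

```text
[ 0.62823974 -0.13427615  0.26397911] [ 0.1321239  -0.31187127 -0.75413369]
1.0 [array([224., 164.]), array([125.,  75.])]
1.1 [array([233., 154.]), array([133.,  68.])]
```

View pics/c7.png

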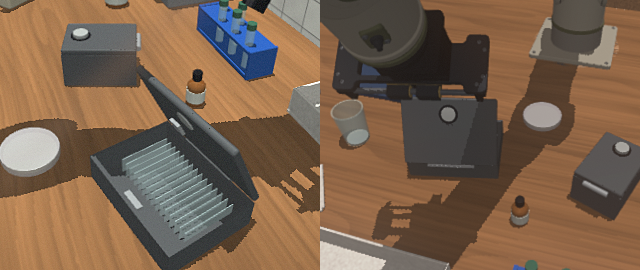

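The slide case's lid stands open by itself; its free edge matches the 1.1 rad projection at crop (133,68)–(233,154). The narrow case is shut and the robot is clear of everything.

```bash
python3 -c "
from workcell import *
print(workorder.close_job())"
```

```text
the job is handed in; nothing more can be done
None
```

The slide case is standing fully open on its own: I pressed the button all the way in, held the lid back with the fingertips as it rose, and kept the narrow case shut; the job is handed in at about 12.6 s.

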